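Post a sample tin through a spring flap

TASK

Post the flat tin into the drop box without picking it up: press the bar beside the ledge fully down with one fingertip so that the spring-closed flap swings open, keep it down, and with the other fingertip push the tin along the ledge and under the flap until it slides down into the box. Then let the bar come up so that the flap shuts. Leave the jars, the glue bottle and the small pliers as they stand.

Things in the scene. Friction and masses are not known exactly. Their poses are not given: they have to be found in the camera images.
- drop_box: fixed wooden drop box, 278 long, 118 wide, 104 high (mm). Origin on the worktop under the middle of its mouth; +x points into the box, away from the robot (turned up to 20 degrees either way), +y left, z up. Ledge before the mouth: top 60 up, x -165 to 0, rails at y = -31 and 31 (58 between them, 8 above the ledge). Grey gear cover: x 6 to 46, y -42 to -76, 104 high
- mouth (a point): middle of the mouth's lower edge, on the ledge's far end (x = 0, y = 0, z = 60 mm in the box's frame). The mouth is 58 mm wide and 31 high; the flap covers it from outside
- chute (a point): middle of the sloping metal chute behind the mouth. The chute is 68 mm wide between walls and falls 30 degrees from the mouth's lower edge (ledge height) to the back wall 105 mm behind the mouth, under a pale milky roof whose top is 104 above the worktop. A tin that slides down it stops against the back wall, wholly inside
- press_bar: ribbed steel bar right of the ledge, along it: 156 x 26 x 8 mm. Origin mid top face: x = -80, y = -60, z = 82 in the box's frame when up. Goes straight down 14 on a spring (1.8 N at the top, 3.9 N at the bottom) to a hard stop, its top then 8 above the ledge. Geared to the flap: fully down opens it fully. Springs up when let go; a fingertip can slide along it while pressing
- flap (a joint): steel flap, 55 x 31 mm, hinged at the mouth's upper edge, 94 above the worktop. rad: 0 shut (hanging), growing as its lower edge swings out (to -x) and up, 0.2 per mm of bar travel, to 2.8 fully open (folded up: top 125 above the worktop, 15 in front of the mouth). It cannot swing inward; swinging, it sweeps 36 in front of the mouth
- tin: flat closed aluminium tin, 70 x 50 x 18 mm, about 90 g, slippery; lies on the ledge between the rails, long side (its x) along the lane, its centre 74 to 92 before the mouth. Origin at the centre of its underside. It tips onto the chute and slides down by itself once its middle is past the mouth
- frit_jar_a: small screw-top jar, black lid, 37 across, 48 high, standing on the worktop to the left; origin at the centre of its underside
- frit_jar_b: small screw-top jar, white lid, 37 across, 48 high, standing on the worktop to the right; origin at the centre of its underside
- glue_bottle: glue bottle standing on the worktop on the right, 36 x 54, 194 high; origin at the centre of its underside
- mini_pliers: small orange-handled pliers lying on the worktop on the right, 134 x 62 x 13; origin at the centre of the underside
There are look-alikes about, which are no part of the job. Of the things that look like the tin, the larger one is meant.

How it is judged:
By the outcome, as a careful person would: the job done as asked, in the order asked, and still so for the second after the job is handed in, with the robot touching nothing.
It also fails if it takes over 40 s, if anything falls off the work surface, if the arm or the gripper's body presses on something with over 40 N, if the wrist force passes 120 N, or if a joint passes its speed limit or range.

ROBOT

A 6-joint arm with a two-finger parallel gripper is mounted at the origin on a cart in front of the work surface, level with it; the furniture and walls round the work are solid. World frame = base frame: x ahead of the robot, y to its left, z up, the work surface at z = 0. Lengths are in m, angles in rad, forces in N, time in s.
With the tool pointing down it reaches from about 0.325 to 0.875 m from the base axis. Payload 4.4 kg.
Tool frame: the origin (TCP) lies midway between the tips of the shut fingers; the grasp point (between the pads) lies 19 mm behind it (robot.pinch_z is the distance from the TCP to the grasp point, in m); z points along the fingers, y is the direction in which the jaws open and shut (so a half turn about z gives the same grasp; the last joint's range is limited). The gripper opens to 85 mm and grips with 20 to 120 N. Pads are 22 mm wide; open, the fingers measure 114 mm over their backs; the gripper's body (76 mm by 85 mm) begins 54 mm behind the grasp point. The pads swing forward as they close: fully open they stand 13 mm farther back than shut.
Start: joints at [1.185, 0.207, 1.542, -0, 1.393, -0.15], TCP at [0.134, 0.559, 0.231] pointing down, gripper open.
Joint ranges: [-2.73, 2.73], [-0.86, 2.22], [0.23, 2.46], [-1.11, 4.25], [0.08, 2.63], [-2.82, 2.82]. Speed limits (rad/s): [2.79, 2.79, 3.14, 3.14, 3.14, 3.14].

INTERFACE

Orientations are given as a unit quaternion [x, y, z, w].
In Python, from plant import readout, vision, hand_in, robot gives the robot as it stands.
- The arm moves only by the tool send_rows, never from a script. Its argument "plan" is a list of rows, each an object with "hand": the closure, from 0 (fully open) to 1 (shut); "linear": the shift along the world's x, y, z in m, a list of three; "rot": the turn, a rotation vector about the world's x, y, z in rad, a list of three. A call has 1 to 10 rows; each row shifts and turns the pose as measured when the row begins; what a row does not reach is not made up. A row lasts 1/8 s, in which the tool goes at most 62.5 mm and 10.7 degrees, less where a joint would pass 70% of its speed; a pose out of reach is approached as far as the arm can. A call with a gripper value outside its range is refused whole. The fingers move at their own pace and stop on an object; the grip force is fixed at half the most. Time passes only in rows, so rows that do not move let the fingers close. It gives the time, the measured TCP pose, the force and the opening at its end, in the units of the state.
- readout.get_state(): the state, without advancing time (a new reading comes with each control period).
- vision.camera(name): name is "scene" or "side" or "wrist"; returns a dict with "image" (420x560x3 uint8, red, green, blue), "z_map" (420x560 float32, m along the optical axis (not along the pixel's ray), 0 where there is no reading), "fx", "fy", "cx", "cy" (pixels), "k1" (the pictures are not rectified: a ray, as slopes to the right and down, at radius r is drawn at 1 + k1 r^2 times it, then the intrinsics apply), "R" (3x3) and "t" (3): a world point X has camera coordinates R X + t. Camera axes: x right, y down, z forward; pixel columns grow to the right and rows downward; lengths in m; the calibration is good to about 2 mm. A picture is of the moment at which its call begins.
- hand_in(): hands the job in, once; it reports no verdict.
The state is a dict: "t": time; "joint_pos": joint angles; "qvel": joint speeds; "joint_efforts": joint torques, N m; "tool_pos": TCP position; "eef_rot": TCP orientation; "force": force on the tool from outside, world axes, zero at the start; "torque": the same for the moment, N m; "width": finger opening in m.
Only numpy, scipy, OpenCV 4.12 (cv2) and the standard library are available. Lean on these libraries where they do the work, as an engineer would, in place of code of your own. Each camera call takes 0.05 s, during which the arm holds its last target.

## Working session

There is one attempt and no reset: what is moved stays moved. The work goes in short steps, Python scripts to look and compute and a tool call to move; the robot and the scene stay as the last step left them, time stands still between calls to the robot, and variables do not carry over. Pictures are saved under pics/ and viewed, and the job is handed in when it is done.

Besides the shell and the picture viewer there is one more tool, called after "Call:" as a command line: name --argument value ..., lists and objects as JSON in quotes. send_rows: Moves the arm, as the interface text tells. Its arguments: {"type":"object","properties":{"plan":{"type":"array","items":{"type":"object","properties":{"hand":{"type":"number"},"linear":{"type":"array","items":{"type":"number"}},"rot":{"type":"array","items":{"type":"number"}}}}}},"required":["plan"]}

```bash
mkdir -p pics
cat > h.py <<'E'
import numpy as np,cv2
from plant import readout,vision,robot
def snap(n,f):
    c=vision.camera(n); cv2.imwrite('pics/'+f+'.png',c['image'][:,:,::-1]); np.savez('pics/'+f+'.npz',**c); return c
def load(f): return dict(np.load('pics/'+f+'.npz'))
def ray(c,u,v):
    d=np.array([(u-c['cx'])/c['fx'],(v-c['cy'])/c['fy']]); s=d.copy()
    for _ in range(20): s=d/(1+c['k1']*(s@s))
    return s
def plane(c,u,v,z):
    s=ray(c,u,v); D=c['R'].T@np.array([s[0],s[1],1]); C=-c['R'].T@c['t']
    return C+D*(z-C[2])/D[2]
def dep(c,u,v):
    s=ray(c,u,v); z=c['z_map'][int(round(v)),int(round(u))]
    return c['R'].T@(np.array([s[0],s[1],1])*z-c['t'])
def proj(c,X):
    p=c['R']@np.asarray(X)+c['t']; s=p[:2]/p[2]; s=s*(1+c['k1']*(s@s)); return s[0]*c['fx']+c['cx'],s[1]*c['fy']+c['cy']
E
python3 - <<'E'
from h import *
for n in ['scene','side','wrist']:
    c=snap(n,n+'0'); print(n,-c['R'].T@c['t'],c['R'][2])
print(readout.get_state()); print([a for a in dir(robot) if a[0]!='_'])
E
```

```text
scene [0.21444011 0.60568101 0.7101921 ] [ 0.33383368 -0.69146898 -0.64064477]
side [ 0.09110768 -0.73871508  0.68794104] [ 0.40760617  0.67930474 -0.61024772]
wrist [0.06577343 0.57524677 0.3744025 ] [ 0.26936372 -0.06617224 -0.96076242]
{'t': 0.15, 'joint_pos': array([ 1.18550303e+00,  2.07286902e-01,  1.54262606e+00, -9.33108623e-06,
        1.39352921e+00, -1.50507783e-01]), 'qvel': array([-0.00102556, -0.00317824, -0.00356184, -0.00068462,  0.0001166 ,
        0.0005366 ]), 'joint_efforts': array([-4.54291649e-04, -3.83517981e+01, -2.92035753e+01, -2.83630043e-04,
        6.64186635e-03,  1.04006634e-05]), 'tool_pos': array([0.13355632, 0.55866119, 0.23035683]), 'eef_rot': array([ 1.17122439e-01,  9.93117052e-01, -8.92985645e-04, -2.40362307e-04]), 'force': array([-0.38719203,  0.22496333,  0.39702393]), 'torque': array([-0.0142435 ,  0.0199981 , -0.02069753]), 'width': 0.08549565642175473}
['Unreachable', 'pinch_z']
```

View pics/scene0.png

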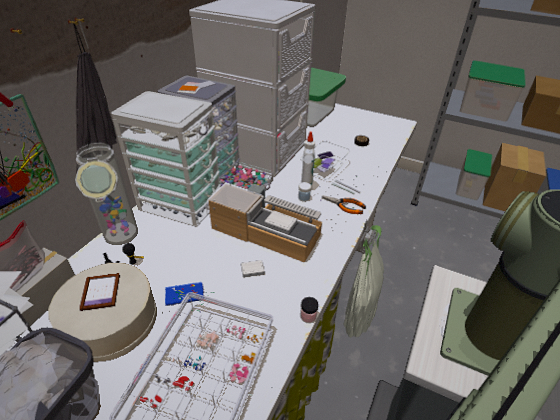

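View pics/side0.png

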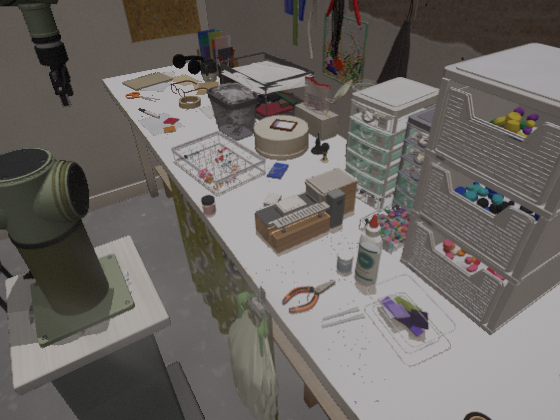

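The scene picture shows the drop box at about (265,220), with a pale tin on its ledge at (280,219). A tin look-alike lies on the worktop at (253,268). In the side picture the box is at (300,215), the bar at (300,215) and the gear cover at (335,208). I'll enlarge both.

Run:
```python
import cv2
a=cv2.imread('pics/scene0.png')[175:285,195:335];cv2.imwrite('pics/sc_crop.png',cv2.resize(a,None,fx=5,fy=5,interpolation=cv2.INTER_CUBIC))
a=cv2.imread('pics/side0.png')[160:260,240:370];cv2.imwrite('pics/si_crop.png',cv2.resize(a,None,fx=6,fy=6,interpolation=cv2.INTER_CUBIC))
```

```text
(no output)
```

View pics/sc_crop.png

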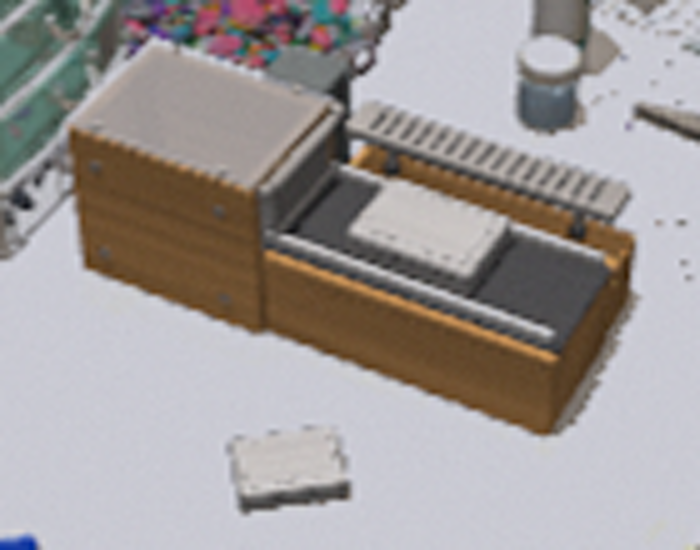

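View pics/si_crop.png

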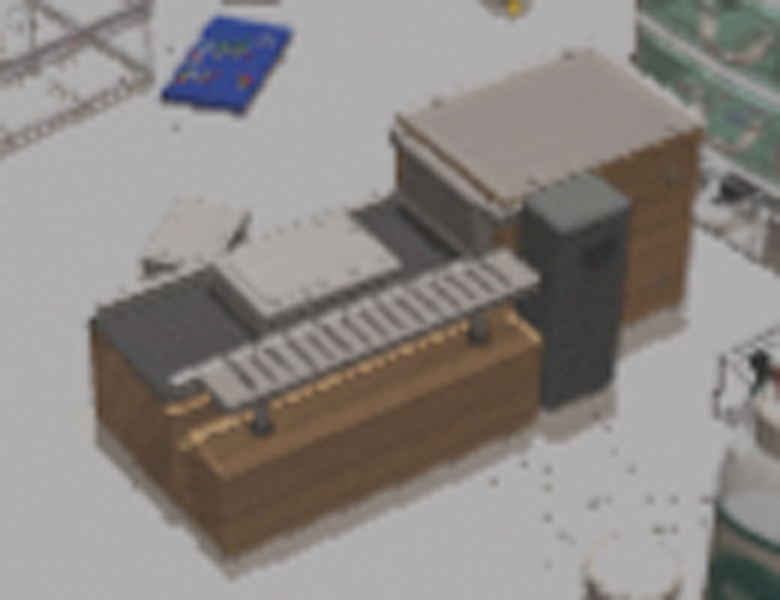

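Run:
```python
from h import *
s=load('scene0'); d=load('side0')
S=lambda x,y:(195+x/5-.4,175+y/5-.4)
D=lambda x,y:(240+x/6-.4,160+y/6-.4)
f=lambda n,c,p,z:print(n,np.round(plane(c,*p,z)*1000,1),'depth',np.round(dep(c,*p)*1000))
for p in [(68,128),(262,188),(345,103),(155,40)]: f('roof sc',s,S(*p),.104)
for p in [(395,122),(515,205),(590,50),(705,128)]: f('roof si',d,D(*p),.104)
for p in [(630,185),(612,215),(350,130),(370,103)]: f('bar sc',s,S(*p),.082)
for p in [(225,408),(195,375),(540,278),(510,250)]: f('bar si',d,D(*p),.082)
f('ledgeL sc',s,S(555,357),.06);f('ledgeL bot sc',s,S(547,432),0);f('ledge bot si R',d,D(232,557),0);f('si ledge L',d,D(93,320),.06)
for p in [(350,225),(467,277),(508,217),(395,180)]: f('tin sc',s,S(*p),.078)
for p in [(218,267),(268,318),(345,212),(402,262)]: f('tin si',d,D(*p),.078)
```

```text
roof sc [712.8  -3.3 104. ] depth [716.  -8. 100.]
roof sc [601.2  -8.8 104. ] depth [604. -14.  99.]
roof sc [598.2 -88.7 104. ] depth [ 613. -116.   81.]
roof sc [715.9 -89.4 104. ] depth [715. -87. 106.]
roof si [603.8 -14.9 104. ] depth [695. 114.   0.]
roof si [609.9 -96.  104. ] depth [612. -93. 101.]
roof si [714.5 -15.1 104. ] depth [716. -14. 103.]
roof si [715.9 -95.1 104. ] depth [719. -92. 101.]
bar sc [ 449.5 -122.3   82. ] depth [ 480. -217.    1.]
bar sc [448.7 -96.   82. ] depth [448. -95.  83.]
bar sc [598.4 -94.4  82. ] depth [599. -95.  82.]
bar sc [ 600.2 -120.3   82. ] depth [ 600. -119.   83.]
bar si [ 449.7 -119.8   82. ] depth [ 454. -112.   75.]
bar si [450.3 -95.6  82. ] depth [459. -80.  68.]
bar si [ 606.  -120.4   82. ] depth [ 616. -109.   70.]
bar si [607.5 -97.4  82. ] depth [614. -90.  75.]
ledgeL sc [440.9 -10.5  60. ] depth [443. -15.  55.]
ledgeL bot sc [443.9 -16.6   0. ] depth [442. -13.   4.]
ledge bot si R [ 450.5 -120.     0. ] depth [ 448. -124.    4.]
si ledge L [445.6 -15.8  60. ] depth [446. -15.  59.]
tin sc [564. -31.  78.] depth [563. -29.  80.]
tin sc [495.1 -23.8  78. ] depth [496. -26.  75.]
tin sc [496.3 -74.1  78. ] depth [ 507. -101.   53.]
tin sc [560.4 -73.1  78. ] depth [560. -72.  79.]
tin si [498.5 -33.8  78. ] depth [500. -31.  76.]
tin si [497.6 -75.8  78. ] depth [499. -73.  75.]
tin si [566.9 -30.1  78. ] depth [568. -29.  77.]
tin si [566.8 -74.5  78. ] depth [581. -55.  60.]
```

Candidates for the tin are (280,219) on the ledge, top 70 x 48 mm by rays, and the smaller one at (253,268) on the bare worktop. The one on the ledge between the rails is larger and fits the description. The crop confirms this.

The box's yaw is about 0 degrees. The mouth is near x=0.607, y=-0.049, and the tin's rear end is near x=0.4965. Next I move over the bar and lane, with the jaws across the lane.

Call:
send_rows --plan '[{"hand": 0.46, "linear": [0.025, -0.047, 0.002], "rot": [0, 0, 0.0235]}, {"hand": 0.46, "linear": [0.025, -0.047, 0.002], "rot": [0, 0, 0.0235]}, {"hand": 0.46, "linear": [0.025, -0.047, 0.002], "rot": [0, 0, 0.0235]}, {"hand": 0.46, "linear": [0.025, -0.047, 0.002], "rot": [0, 0, 0.0235]}, {"hand": 0.46, "linear": [0.025, -0.047, 0.002], "rot": [0, 0, 0.0235]}, {"hand": 0.46, "linear": [0.025, -0.047, 0.0], "rot": [0, 0, 0.0235]}, {"hand": 0.46, "linear": [0.025, -0.047, 0.0], "rot": [0, 0, 0.0235]}, {"hand": 0.46, "linear": [0.025, -0.047, 0.0], "rot": [0, 0, 0.0235]}, {"hand": 0.46, "linear": [0.025, -0.047, 0.0], "rot": [0, 0, 0.0235]}, {"hand": 0.46, "linear": [0.025, -0.047, 0.0], "rot": [0, 0, 0.0235]}]'

```text
t: 1.4
tool_pos: [0.3861, 0.0755, 0.2382]
eef_rot: [-0.009, 1.0, -0.002, 0.002]
force: [1.0, 0.5, -0.1]
width: 0.0462
```

Call:
send_rows --plan '[{"hand": 0.46, "linear": [0.022, -0.0385, 0], "rot": [0, 0, -0.006]}, {"hand": 0.46, "linear": [0.022, -0.0385, 0], "rot": [0, 0, -0.006]}, {"hand": 0.46, "linear": [0.022, -0.0385, 0], "rot": [0, 0, -0.006]}, {"hand": 0.46, "linear": [0.021, -0.038, 0], "rot": [0, 0, 0]}, {"hand": 0.46, "linear": [0, 0, 0], "rot": [0, 0, 0]}]'

```text
t: 2.02
tool_pos: [0.4753, -0.0868, 0.2371]
eef_rot: [0.004, 1.0, -0.001, 0.001]
force: [-0.5, -0.1, -0.4]
width: 0.0462
```

Run:
```python
from h import *
for n in ['wrist','side','scene']: c=snap(n,n+'1')
print(readout.get_state()['tool_pos'],readout.get_state()['eef_rot'])
```

```text
[ 0.47389258 -0.08381893  0.23699645] [ 2.33282197e-03  9.99996773e-01 -5.80354080e-04  8.21153082e-04]
```

View pics/wrist1.png

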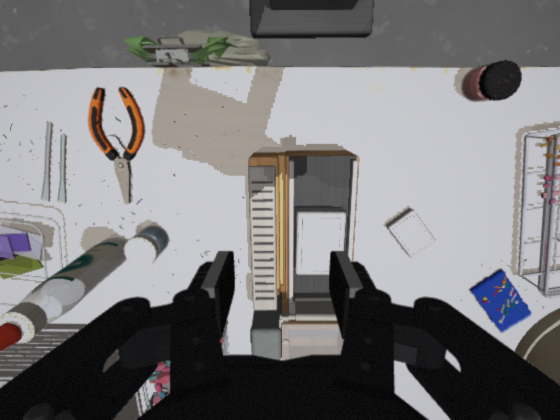

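View pics/side1.png

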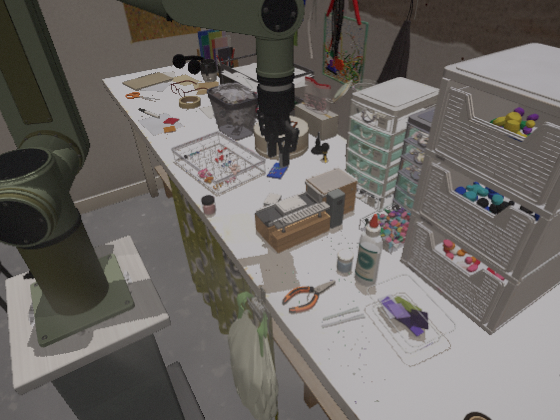

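The wrist picture shows the bar at (262,235), the tin at (321,243) between the rails, the gear cover at (266,332) and jar_b's lid at (147,243). The pliers and bottle are left of the box in the picture, clear of the lane. I'll refine the positions from this view.

Run:
```python
from h import *
a=cv2.imread('pics/wrist1.png')[140:370,230:380];cv2.imwrite('pics/wr_crop.png',cv2.resize(a,None,fx=2.6*1.5/1.5,fy=2.6,interpolation=cv2.INTER_CUBIC))
c=load('wrist1'); print(-c['R'].T@c['t'])
# depth cloud
H,W=c['z_map'].shape
P={}
pts=[]
for v in range(140,330):
  for u in range(235,375):
    if c['z_map'][v,u]>0: pts.append((u,v,*dep(c,u,v)))
p=np.array(pts)
def band(n,m):
    q=p[m]; r=cv2.minAreaRect((q[:,2:4]*1000).astype(np.float32)); print(n,len(q),np.round(r[0],1),np.round(r[1],1),round(r[2],1),np.round(np.percentile(q[:,2:5],[2,50,98],axis=0)*1000,1).tolist())
x,y,z=p[:,2],p[:,3],p[:,4]
band('bar',(abs(z-.082)<.005)&(y<-.09)&(y>-.13)&(x<.602))
band('tin',(abs(z-.078)<.0045)&(y>-.085)&(y<-.015)&(x<.58))
band('ledge',(abs(z-.060)<.003)&(y>-.085)&(y<-.01)&(x<.6))
```

```text
[ 0.40517375 -0.08582934  0.3811372 ]
bar 3662 [ 525.7 -106.4] [ 26.1 152.4] 89.8 [[451.5, -118.6, 81.9], [517.7, -106.1, 83.8], [598.1, -93.7, 85.3]]
tin 2795 [530.8 -48.4] [50.3 69.7] 89.3 [[496.7, -72.7, 76.1], [524.7, -51.4, 80.1], [563.1, -25.0, 81.5]]
ledge 4273 [521.4 -47.3] [ 73.1 157.2] 89.6 [[444.1, -83.0, 57.7], [479.2, -51.5, 61.6], [597.0, -17.6, 62.9]]
```

View pics/wr_crop.png

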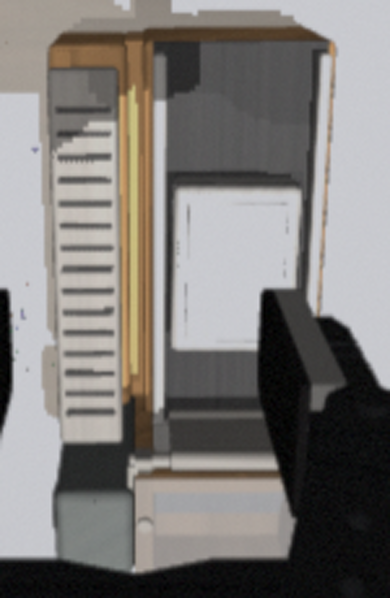

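Call:
send_rows --plan '[{"hand": 0.46, "linear": [0, 0.006, -0.03], "rot": [0, -0.02, 0]}, {"hand": 0.46, "linear": [0, 0, -0.035], "rot": [0, -0.02, 0]}, {"hand": 0.46, "linear": [0, 0, -0.035], "rot": [0, -0.02, 0]}, {"hand": 0.46, "linear": [0, 0, -0.03], "rot": [0, 0, 0]}, {"hand": 0.46, "linear": [0, 0, 0], "rot": [0, 0, 0]}]'

```text
t: 2.8
tool_pos: [0.4713, -0.0707, 0.1053]
eef_rot: [-0.002, 0.999, -0.0, 0.033]
force: [-0.1, 0.2, 0.5]
width: 0.046
```

Run:
```python
from h import *
s=readout.get_state(); print(s['tool_pos'],s['eef_rot'],s['force'])
for n in ['side','scene','wrist']: snap(n,n+'2')
a=cv2.imread('pics/side2.png')[130:260,220:370];b=cv2.imread('pics/scene2.png')[155:285,195:345]
o=np.hstack([cv2.resize(a,(400,347),interpolation=3),cv2.resize(b,(400,347),interpolation=3)]);cv2.imwrite('pics/c2.png',o)
```

```text
[ 0.47132101 -0.07065637  0.10526079] [-2.16853943e-03  9.99453763e-01 -7.41733569e-05  3.29767801e-02] [-0.12156794  0.16408273  0.46086407]
```

View pics/c2.png

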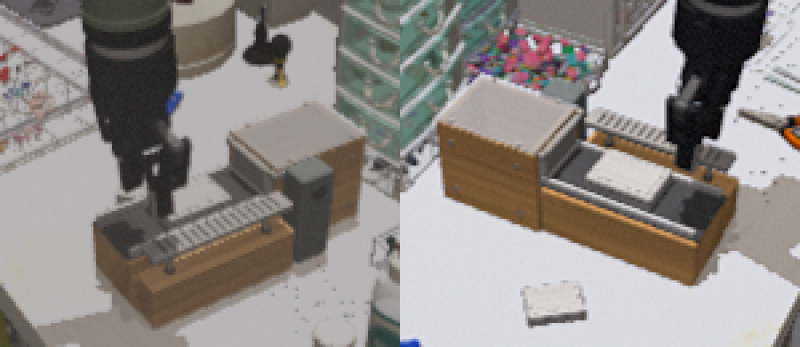

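View pics/wrist2.png

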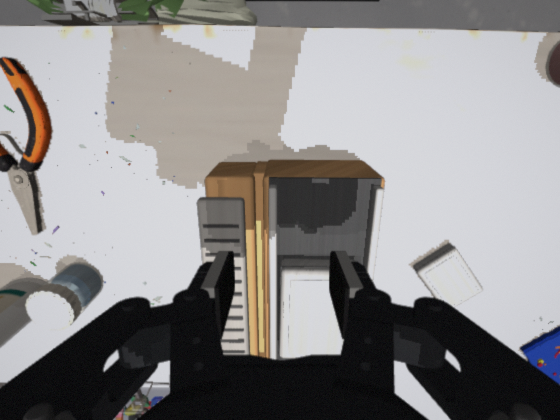

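The views show both fingertips behind the tin's rear edge, one over the bar (wrist 217,290) and one over the lane (345,290). They stand about 7 mm too far left, so I correct y and go down.

Call:
send_rows --plan '[{"hand": 0.46, "linear": [0.001, -0.007, 0], "rot": [0, 0, 0]}, {"hand": 0.46, "linear": [0, 0, -0.01], "rot": [0, 0, 0]}, {"hand": 0.46, "linear": [0, 0, -0.01], "rot": [0, 0, 0]}, {"hand": 0.46, "linear": [0, 0, 0], "rot": [0, 0, 0]}]'

```text
t: 3.45
tool_pos: [0.4791, -0.081, 0.0913]
eef_rot: [-0.002, 0.999, -0.003, 0.041]
force: [0.0, -0.1, 0.1]
width: 0.0457
```

Call:
send_rows --plan '[{"hand": 0.46, "linear": [-0.006, 0.003, -0.006], "rot": [0, 0, 0]}, {"hand": 0.46, "linear": [0, 0, -0.006], "rot": [0, 0, 0]}, {"hand": 0.46, "linear": [0, 0, 0], "rot": [0, 0, 0]}]'

```text
t: 3.82
tool_pos: [0.4724, -0.0777, 0.0784]
eef_rot: [-0.002, 0.999, -0.003, 0.04]
force: [-0.4, -0.4, 2.0]
width: 0.0464
```

Call:
send_rows --plan '[{"hand": 0.46, "linear": [0, 0, -0.005], "rot": [0, 0, 0]}, {"hand": 0.46, "linear": [0, 0, -0.005], "rot": [0, 0, 0]}, {"hand": 0.46, "linear": [0, 0, -0.003], "rot": [0, 0, 0]}, {"hand": 0.46, "linear": [0, 0, -0.002], "rot": [0, 0, 0]}]'

```text
t: 4.32
tool_pos: [0.4729, -0.078, 0.0648]
eef_rot: [-0.002, 0.999, -0.003, 0.04]
force: [-8.8, 3.3, 24.6]
width: 0.0462
```

```bash
cat > v.py <<'E'
import sys
from h import *
k=sys.argv[1]
s=readout.get_state(); print(s['tool_pos'],s['eef_rot'],s['force'],s['t'])
for n in ['side','scene']: snap(n,n+k)
a=cv2.imread(f'pics/side{k}.png')[150:260,240:370];b=cv2.imread(f'pics/scene{k}.png')[175:285,200:330]
o=np.hstack([cv2.resize(a,(400,338),interpolation=2),cv2.resize(b,(400,338),interpolation=2)]);cv2.imwrite(f'pics/c{k}.png',o)
E
python3 v.py 3
```

```text
[ 0.4728851  -0.07802602  0.0647654 ] [-0.00210341  0.99918799 -0.00317992  0.04011012] [-8.75884766  3.29142377 24.59205209] 4.325
```

View pics/c3.png

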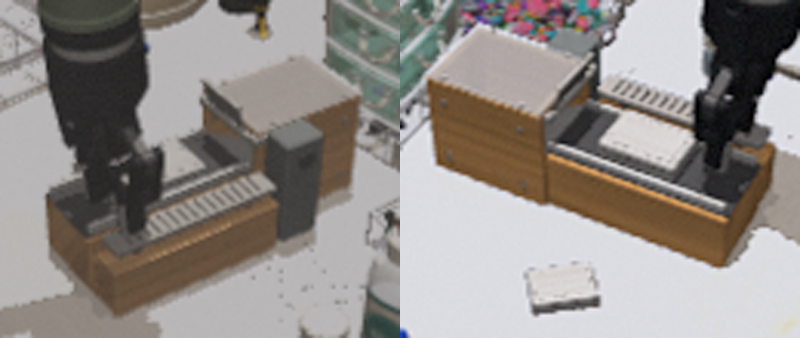

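The flap is folded up (crop 220,95) and the bar is at its hard stop, with the finger on it. Now I push while pressing lightly.

Call:
send_rows --plan '[{"hand": 0.46, "linear": [0.006, 0, -0.001], "rot": [0, 0, 0]}, {"hand": 0.46, "linear": [0.006, 0, -0.001], "rot": [0, 0, 0]}, {"hand": 0.46, "linear": [0.006, 0, -0.001], "rot": [0, 0, 0]}]'

```text
t: 4.8
tool_pos: [0.4729, -0.0779, 0.0643]
eef_rot: [-0.004, 1.0, -0.003, 0.017]
force: [-23.6, 0.7, 34.7]
width: 0.0464
```

The tip is stuck by friction because the pressing force is too high. I ease it before sliding.

Call:
send_rows --plan '[{"hand": 0.46, "linear": [0.0, 0, 0.0], "rot": [0, -0.02, 0]}]'

```text
t: 4.92
tool_pos: [0.4725, -0.078, 0.0656]
eef_rot: [-0.004, 1.0, -0.003, 0.027]
force: [1.6, 1.3, 5.2]
width: 0.0462
```

Call:
send_rows --plan '[{"hand": 0.46, "linear": [0.006, 0, 0], "rot": [0, 0, 0]}, {"hand": 0.46, "linear": [0.006, 0, 0], "rot": [0, 0, 0]}]'

```text
t: 5.18
tool_pos: [0.4824, -0.078, 0.0656]
eef_rot: [-0.004, 1.0, -0.003, 0.025]
force: [-3.9, -0.3, 4.6]
width: 0.0464
```

Call:
send_rows --plan '[{"hand": 0.46, "linear": [0.006, 0, -0.0003], "rot": [0, 0, 0]}, {"hand": 0.46, "linear": [0.006, 0, -0.0003], "rot": [0, 0, 0]}, {"hand": 0.46, "linear": [0.006, 0, -0.0003], "rot": [0, 0, 0]}]'

```text
t: 5.55
tool_pos: [0.4935, -0.078, 0.0651]
eef_rot: [-0.004, 1.0, -0.003, 0.014]
force: [-11.3, 0.3, 18.0]
width: 0.0461
```

```bash
python3 v.py 4
```

```text
[ 0.49348823 -0.07803064  0.06507413] [-0.00418976  0.99988717 -0.00254798  0.01419836] [-11.31911425   0.31504241  18.01409662] 5.55
```

View pics/c4.png

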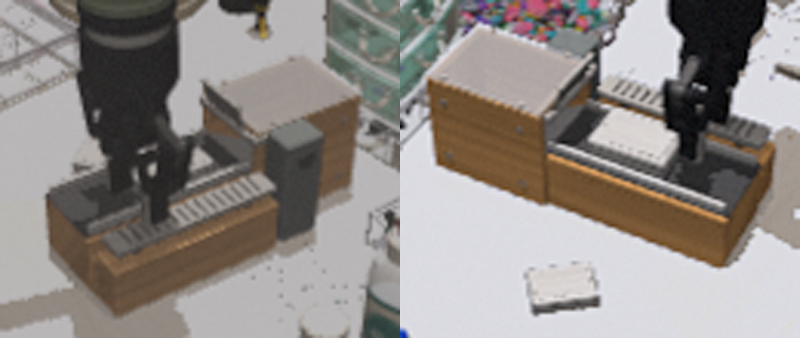

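The tin is moving, the flap is still open and the bar is down. I continue with a lighter press and hold the tilt.

Call:
send_rows --plan '[{"hand": 0.46, "linear": [0.003, 0, 0.0], "rot": [0, -0.015, 0]}, {"hand": 0.46, "linear": [0.007, 0, 0], "rot": [0, -0.005, 0]}, {"hand": 0.46, "linear": [0.007, 0, -0.0001], "rot": [0, -0.002, 0]}, {"hand": 0.46, "linear": [0.007, 0, -0.0001], "rot": [0, -0.002, 0]}]'

```text
t: 6.15
tool_pos: [0.5089, -0.0782, 0.0654]
eef_rot: [-0.005, 1.0, -0.002, 0.014]
force: [-8.6, 0.2, 13.0]
width: 0.0459
```

Call:
send_rows --plan '[{"hand": 0.46, "linear": [0.007, 0, 0.0], "rot": [0, -0.008, 0]}, {"hand": 0.46, "linear": [0.007, 0, 0], "rot": [0, -0.005, 0]}, {"hand": 0.46, "linear": [0.007, 0, 0], "rot": [0, -0.004, 0]}, {"hand": 0.46, "linear": [0.007, 0, 0], "rot": [0, -0.004, 0]}]'

```text
t: 6.65
tool_pos: [0.5303, -0.0784, 0.0654]
eef_rot: [-0.005, 1.0, -0.002, 0.015]
force: [-9.1, 0.1, 11.5]
width: 0.0461
```

```bash
python3 v.py 5
```

```text
[ 0.53025624 -0.07839554  0.06540149] [-0.00533062  0.99987564 -0.00235242  0.01465451] [-9.07083573  0.06692002 11.45447854] 6.65
```

View pics/c5.png

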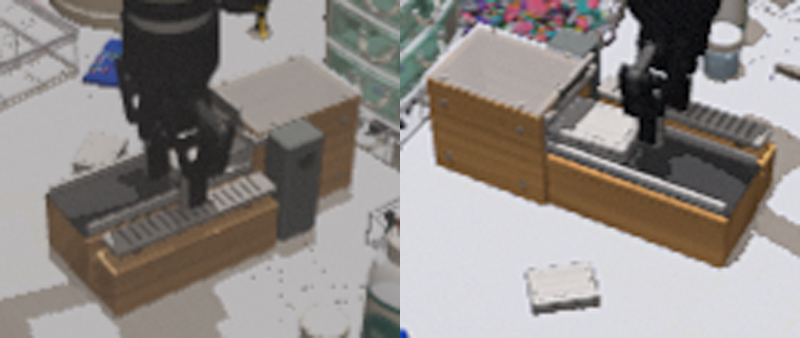

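The tin's front end is under the open flap. I continue.

Call:
send_rows --plan '[{"hand": 0.46, "linear": [0.007, 0, 0.0], "rot": [0, -0.008, 0]}, {"hand": 0.46, "linear": [0.007, 0, 0], "rot": [0, -0.005, 0]}, {"hand": 0.46, "linear": [0.007, 0, 0], "rot": [0, -0.004, 0]}, {"hand": 0.46, "linear": [0.007, 0, 0], "rot": [0, -0.004, 0]}]'

```text
t: 7.25
tool_pos: [0.553, -0.0787, 0.0654]
eef_rot: [-0.006, 1.0, -0.002, 0.017]
force: [-7.2, 0.1, 10.7]
width: 0.0459
```

```bash
python3 v.py 6
```

```text
[ 0.55298632 -0.07867918  0.06543557] [-0.0056942   0.99983989 -0.00239251  0.01679439] [-7.21492545  0.14862437 10.70135803] 7.25
```

View pics/c6.png

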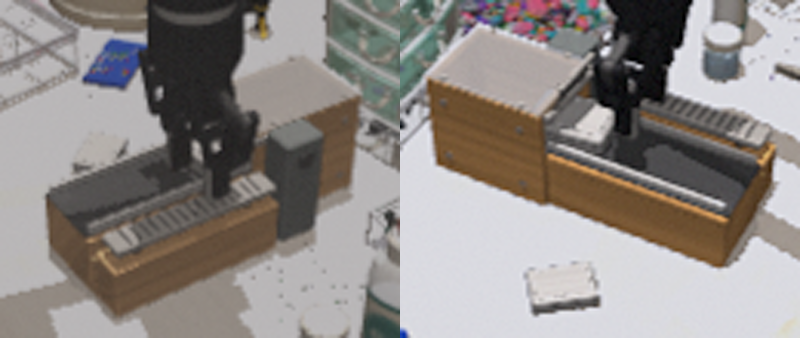

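Call:
send_rows --plan '[{"hand": 0.46, "linear": [0.006, 0, 0.0], "rot": [0, -0.005, 0]}, {"hand": 0.46, "linear": [0.006, 0, 0], "rot": [0, -0.005, 0]}]'

```text
t: 7.6
tool_pos: [0.5632, -0.0789, 0.0655]
eef_rot: [-0.006, 1.0, -0.002, 0.019]
force: [-8.0, 0.5, 9.3]
width: 0.0459
```

```bash
python3 v.py 7
```

```text
[ 0.56316803 -0.07886929  0.0654527 ] [-0.00583971  0.99980682 -0.00245824  0.01860603] [-7.98205998  0.45615089  9.28888631] 7.6
```

View pics/c7.png

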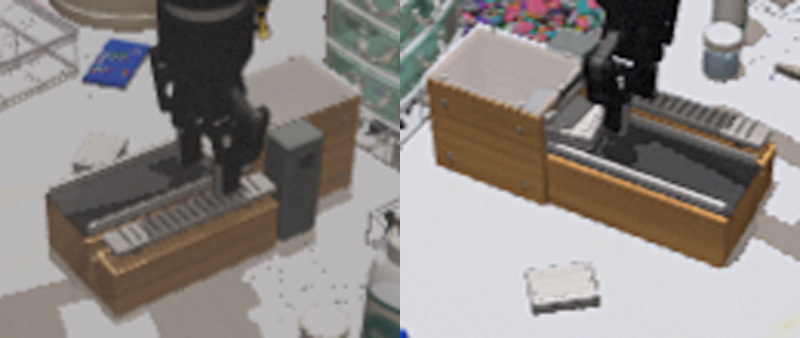

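The tin appears to be tipping in (right crop 580,125). I hold a row with the bar still pressed, then look again.

Call:
send_rows --plan '[{"hand": 0.46, "linear": [0.003, 0, -0.0002], "rot": [0, 0, 0]}, {"hand": 0.46, "linear": [0, 0, -0.0002], "rot": [0, 0, 0]}]'

```text
t: 7.95
tool_pos: [0.5655, -0.079, 0.0655]
eef_rot: [-0.006, 1.0, -0.002, 0.017]
force: [-1.7, 0.9, 7.9]
width: 0.0463
```

```bash
python3 v.py 8
```

```text
[ 0.56549507 -0.07897492  0.06550764] [-0.00592737  0.99983831 -0.00248686  0.01679364] [-1.74895145  0.86482286  7.86604763] 7.95
```

View pics/c8.png

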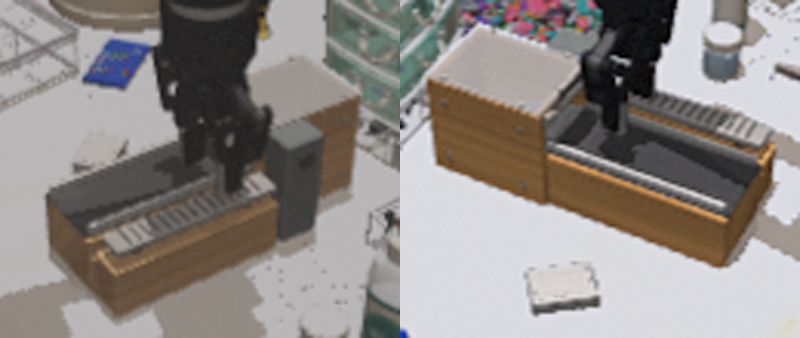

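The tin is gone from the lane. With the bar held down, I slide back out of the flap's sweep, then lift.

Call:
send_rows --plan '[{"hand": 0.46, "linear": [-0.007, 0, -0.0001], "rot": [0, 0, 0]}, {"hand": 0.46, "linear": [-0.009, 0, -0.0001], "rot": [0, 0, 0]}, {"hand": 0.46, "linear": [-0.009, 0, -0.0001], "rot": [0, 0, 0]}, {"hand": 0.46, "linear": [-0.009, 0, -0.0001], "rot": [0, 0, 0]}, {"hand": 0.46, "linear": [-0.009, 0, -0.0001], "rot": [0, 0, 0]}, {"hand": 0.46, "linear": [-0.009, 0, -0.0001], "rot": [0, 0, 0]}]'

```text
t: 8.8
tool_pos: [0.5178, -0.0803, 0.0675]
eef_rot: [-0.006, 1.0, -0.004, 0.024]
force: [3.3, 0.7, 3.4]
width: 0.046
```

Call:
send_rows --plan '[{"hand": 0.46, "linear": [-0.002, 0, 0.004], "rot": [0, 0, 0]}, {"hand": 0.46, "linear": [-0.002, 0, 0.004], "rot": [0, 0, 0]}, {"hand": 0.46, "linear": [0, 0, 0.005], "rot": [0, 0, 0]}, {"hand": 0.46, "linear": [0, 0, 0.015], "rot": [0, 0, 0]}, {"hand": 0.46, "linear": [0, 0, 0.03], "rot": [0, 0, 0]}, {"hand": 0.46, "linear": [-0.01, 0, 0.04], "rot": [0, 0, 0]}, {"hand": 0.46, "linear": [-0.03, 0.03, 0.03], "rot": [0, 0, 0]}, {"hand": 0.46, "linear": [-0.03, 0.03, 0.02], "rot": [0, 0, 0]}, {"hand": 0.46, "linear": [-0.02, 0.02, 0], "rot": [0, 0, 0]}, {"hand": 0.46, "linear": [0, 0, 0], "rot": [0, 0, 0]}]'

```text
t: 10.05
tool_pos: [0.4126, 0.0037, 0.2199]
eef_rot: [-0.005, 1.0, -0.001, 0.017]
force: [-0.1, 0.0, -0.8]
width: 0.0463
```

```bash
python3 v.py 9; python3 -c "
from h import *
snap('wrist','wrist9')"
```

```text
[0.41261406 0.00366773 0.21989226] [-0.00529183  0.99984816 -0.00147606  0.01653706] [-5.00441636e-02  4.42056012e-04 -7.50052426e-01] 10.05
```

View pics/c9.png

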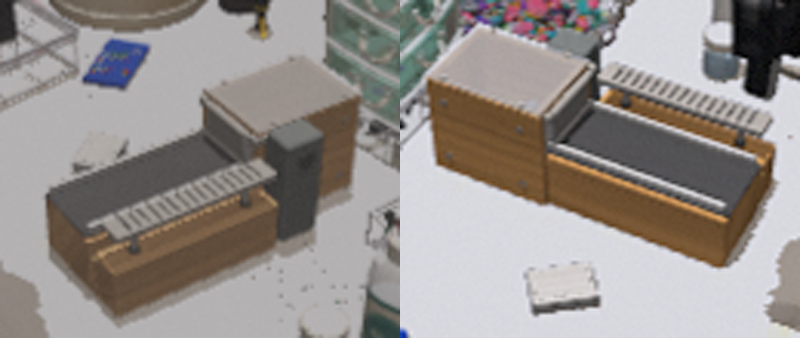

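View pics/wrist9.png

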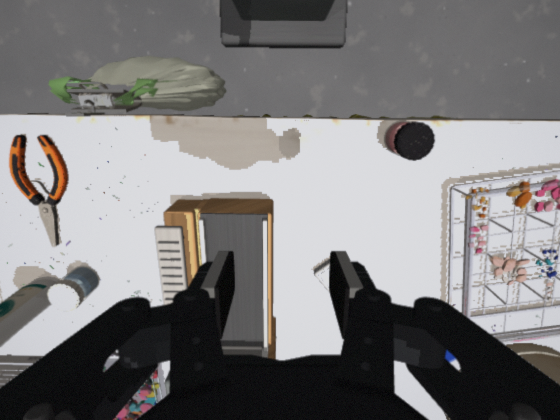

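View pics/scene9.png

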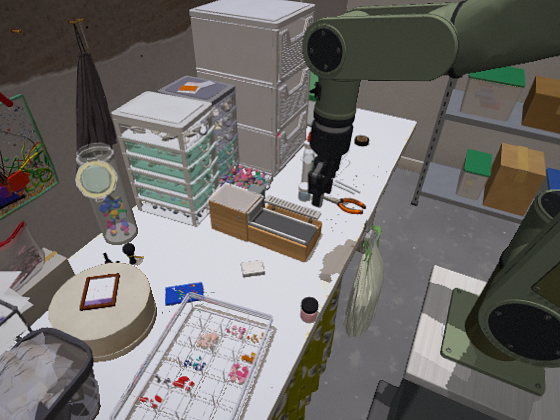

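The pictures show an empty ledge, the bar up and the flap hanging shut (right crop 570,110). The jars, bottle and pliers stand as before. I'll do one numeric comparison with the first pictures before handing in.

Run:
```python
from h import *
for n,(r0,r1,c0,c1) in {'side':(150,320,200,400),'scene':(180,330,190,330)}.items():
    a,b=load(n+'0')['image'].astype(int),load(n+'9')['image'].astype(int)
    d=(abs(a-b).max(2)>40).astype(np.uint8); d[:r0]=0;d[r1:]=0;d[:,:c0]=0;d[:,c1:]=0
    k,l,s,_=cv2.connectedComponentsWithStats(d)
    print(n,[x.tolist() for x in s[1:] if x[4]>12])
a=cv2.imread('pics/scene9.png')[175:220,200:290];b=cv2.imread('pics/scene0.png')[175:220,200:290]
cv2.imwrite('pics/roof.png',np.vstack([cv2.resize(x,(560,280),interpolation=2) for x in (b,a)]))
```

```text
side [[226, 150, 20, 15, 186], [276, 196, 31, 17, 272], [224, 231, 32, 43, 652]]
scene [[308, 180, 22, 28, 444], [265, 211, 33, 19, 329], [319, 253, 11, 30, 214]]
```

View pics/roof.png

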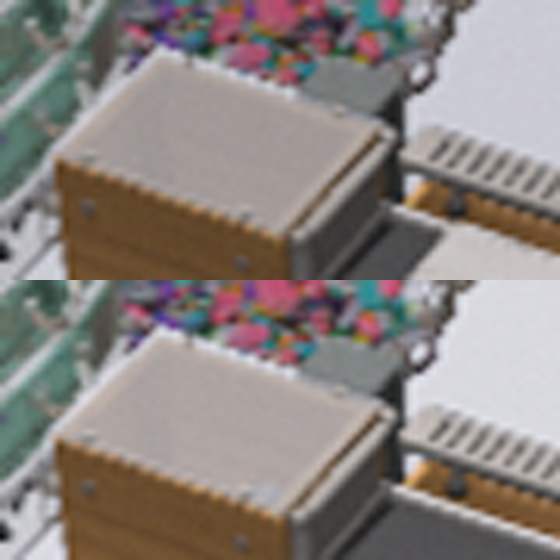

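Near the box, the only differences from the start are the tin's old place on the ledge and the arm with its shadow. The bar and flap are back in their starting state.

```bash
python3 -c "
from plant import hand_in
print(hand_in())"
```

```text
the job is handed in; nothing more can be done
None
```

The tin is posted in the drop box and the flap is shut. I pressed the bar to its stop with one fingertip and pushed the tin under the open flap with the other. When the tin had gone in, I slid back with the bar pressed and lifted off at about 9 s. The job was at 10.1 s when I handed it in.

- **Last checks:** the ledge is empty, the bar is up and the flap hangs shut. Near the box, the before and after pictures differ only where the tin lay and where the arm and its shadow are. The jars, glue bottle and pliers look unmoved, and the robot touches nothing.
- **Not seen:** the tin does not show through the milky roof. That it lies against the back wall is inferred from it tipping in, leaving the ledge and the flap closing freely.
- **Trouble on the way:** I first pressed too hard (about 35 N at the wrist, with 24 N sideways) and the fingertip stuck on the bar. I eased off and it slid. On the way back the pressing force fell to 3.4 N and the bar rose about 2 mm shortly before I let it go, after the tin was in and the fingers were clear of the flap.

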